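# Line up the sample jars by height on the staging rail

## Task

Line up the four closed sample jars on the staging rail in order of height: the tallest on the mark next to the green stop, then each shorter one in turn, the shortest on the mark at the grey end. Stand each jar upright and centred on its own black mark, without tipping any over, and leave the steel dish and the small carton where they are.

Things in the scene. Friction and masses are not known exactly. Their poses are not given: they have to be found in the camera images.
- jar_yellow: Closed sample jar, the shortest of the four: upright straight cylinder, 50 mm tall, with a white body and a yellow screw cap. The cap is the top 22 mm and 36 mm in diameter; the body below it is 33 mm in diameter. Loose, stands upright on the bench at the start. Origin: centre of its underside; z up along its axis.
- jar_blue: Closed sample jar, the second shortest of the four: upright straight cylinder, 70 mm tall, with a white body and a blue screw cap. The cap is the top 22 mm and 42 mm in diameter; the body below it is 39 mm in diameter. Loose, stands upright on the bench at the start. Origin: centre of its underside; z up along its axis.
- jar_pink: Closed sample jar, the second tallest of the four: upright straight cylinder, 92 mm tall, with a white body and a pink screw cap. The cap is the top 22 mm and 48 mm in diameter; the body below it is 45 mm in diameter. Loose, stands upright on the bench at the start. Origin: centre of its underside; z up along its axis.
- jar_red: Closed sample jar, the tallest of the four: upright straight cylinder, 116 mm tall, with a white body and a red screw cap. The cap is the top 22 mm and 54 mm in diameter; the body below it is 51 mm in diameter. Loose, stands upright on the bench at the start. Origin: centre of its underside; z up along its axis.
- rail: Fixed aluminium staging rail: plate 90 (x) by 350 mm (y), top 8 mm above the bench, four black flush round marks 60 mm wide, centres at x = 0, y = -112.5, -37.5, 37.5, 112.5 mm in its frame. Fence 4 mm thick on its +x edge, 24 mm above the bench. A green stop at one end, a grey one at the other; which is which varies. Origin: centre of underside, on the bench; y along the row, z up; may be turned.
- green_stop: Fixed green block across one end of the rail, marking the end where the tallest jar belongs: 76 mm (x) by 14 mm (y) by 20 mm tall, standing on the rail's plate at y = +166 or -166 mm in the rail's frame. Origin: centre of its underside, 8 mm above the bench.
- dish: Bystander, not part of the job: loose shallow round steel dish, empty, 68 mm in diameter, 18 mm tall, on the bench among the jars. Origin: centre of its underside.
- carton: Bystander, not part of the job: loose square brown cardboard carton with a white band, 56 x 56 mm, 26 mm tall, on the bench among the jars. Origin: centre of its underside.
Things that resemble listed ones, but are neither listed nor needed, are in the scene too. What is shaped like the jar_pink but turquoise or yellow is not meant.

How it is judged:
At the end, for the whole second after the job is handed in: The four jars stand upright (within 0.08 rad) and at rest on the rail (underside within 4 mm of its top) in order of height, the tallest on the mark next to the green stop, each centre within 12 mm of its mark's centre along and across the rail (((y of green_stop in the frame of rail above 0 m and y of jar_yellow in the frame of rail between -0.1245 and -0.1005 m and y of jar_blue in the frame of rail between -0.0495 and -0.0255 m and y of jar_pink in the frame of rail between 0.0255 and 0.0495 m and y of jar_red in the frame of rail between 0.1005 and 0.1245 m) or (y of green_stop in the frame of rail below 0 m and y of jar_yellow in the frame of rail between 0.1005 and 0.1245 m and y of jar_blue in the frame of rail between 0.0255 and 0.0495 m and y of jar_pink in the frame of rail between -0.0495 and -0.0255 m and y of jar_red in the frame of rail between -0.1245 and -0.1005 m)) and x of jar_yellow in the frame of rail between -0.012 and 0.012 m and z of jar_yellow in the frame of rail between 0.004 and 0.012 m and angle between each of jar_yellow, jar_blue, jar_pink, jar_red's own z axis and vertical below 0.08 rad and linear speed of each of jar_yellow, jar_blue, jar_pink, jar_red below 0.02 m/s and angular speed of each of jar_yellow, jar_blue, jar_pink, jar_red below 0.2 rad/s and x of jar_blue in the frame of rail between -0.012 and 0.012 m and z of jar_blue in the frame of rail between 0.004 and 0.012 m and x of jar_pink in the frame of rail between -0.012 and 0.012 m and z of jar_pink in the frame of rail between 0.004 and 0.012 m and x of jar_red in the frame of rail between -0.012 and 0.012 m and z of jar_red in the frame of rail between 0.004 and 0.012 m); the robot touches nothing.
It fails at once if a jar is tipped over (angle between any of jar_yellow, jar_blue, jar_pink, jar_red's own z axis and vertical above 0.6 rad).
It fails at once if the steel dish is disturbed (moved more than 25 mm) (distance of dish from where it was at the start of the episode above 0.025 m).
It fails at once if the small carton is disturbed (moved more than 25 mm) (distance of carton from where it was at the start of the episode above 0.025 m).
It also fails if it takes over 104 s, if anything falls off the work surface, if the arm or the gripper's body presses on something with over 40 N, if the wrist force passes 120 N, or if a joint passes its speed limit or range.

## Robot

A 6-joint arm with a two-finger parallel gripper is mounted at the origin on the work surface. World frame = base frame: x ahead of the robot, y to its left, z up, the work surface at z = 0. Lengths are in m, angles in rad, forces in N, time in s.
With the tool pointing down it reaches from about 0.25 to 0.725 m from the base axis. Payload 4 kg.
Tool frame: the origin (TCP) lies at the centre of the arm's flange, where the gripper is bolted on; the fingertips stand 173 mm ahead of it and the grasp point (between the pads) lies 155 mm ahead of it; x points along the fingers, z is the direction in which the jaws open and shut, and the axes are right-handed (so a half turn about x gives the same grasp; the last joint's range is limited). The gripper opens to 85 mm and grips with 20 to 120 N. Pads are 22 mm wide; open, the fingers measure 114 mm over their backs; the gripper's body (76 mm by 85 mm) begins 54 mm behind the grasp point. The pads swing forward as they close: fully open they stand 13 mm farther back than shut.
Start: joints at [-1.251, 0.241, 0.005, 1.335, 0, 1.571], TCP at [0.157, -0.475, 0.405] pointing down, gripper open.
Joint ranges: [-2.72, 2.72], [-1.05, 1.87], [-1.09, 1.28], [-1.99, 2.15], [-1.42, 1.44], [-3.14, 3.14]. Speed limits (rad/s): [2.79, 2.79, 3.14, 3.14, 3.14, 3.14].

## Interface

Orientations are given as a unit quaternion [x, y, z, w].
In Python, from workcell import bot gives the robot as it stands.
- The arm moves only by the tool arm_command, never from a script. Its argument "moves" is one flat list of numbers, 7 for each row, row after row: the shift along the tool's x, y, z in m, then the turn, a rotation vector about the tool's x, y, z in rad, then the closure, from -1 (fully open) to 1 (shut). A call has 1 to 20 rows; each row shifts and turns the pose as measured when the row begins, along the tool's axes as they then stand; what a row does not reach is not made up. A row lasts 1/12 s, in which the tool goes at most 41.7 mm and 7.16 degrees, less where a joint would pass 70% of its speed; a pose out of reach is approached as far as the arm can. A call with a gripper value outside its range is refused whole. The fingers move at their own pace and stop on an object; the grip force is fixed at half the most. Time passes only in rows, so rows that do not move let the fingers close. It gives the time, the measured TCP pose, the force and the opening at its end, in the units of the state.
- bot.get_obs(): the state, without advancing time (a new reading comes with each control period).
- bot.camera(name): name is "scene" or "top" or "wrist"; returns the picture (420x560x3 uint8, red, green, blue); there is no depth.
- bot.get_calibration(name): a dict with "mtx" (3x3 intrinsics, pixels), "world_from_camera" (4x4, takes a point from camera to world coordinates); the wrist camera has in their place "mount" (4x4, takes a point from camera to tool coordinates, whose origin is the TCP and whose axes are the tool frame's). Camera axes: x right, y up, looking along -z (the intrinsics and any distortion apply to the point x, -y, -z); pixel columns grow to the right and rows downward; lengths in m; the calibration is good to about 2 mm. A picture is of the moment at which its call begins: read the wrist's pose just before it. get_calibration takes no time and is no camera call.
- bot.job_done(): hands the job in, once; it reports no verdict.
The state is a dict: "clock": time; "joint_pos": joint angles; "joint_vel": joint speeds; "tau": joint torques, N m; "eef_pos": TCP position; "tool_rot": TCP orientation; "ft_force": force on the tool from outside, world axes, zero at the start; "ft_torque": the same for the moment, N m; "grip_width": finger opening in m.
Only numpy, scipy, OpenCV 4.12 (cv2) and the standard library are available. Lean on these libraries where they do the work, as an engineer would, in place of code of your own. Each camera call takes 0.05 s, during which the arm holds its last target.

## Working session

There is one attempt and no reset: what is moved stays moved. The work goes in short steps, Python scripts to look and compute and a tool call to move; the robot and the scene stay as the last step left them, time stands still between calls to the robot, and variables do not carry over. Pictures are saved under pics/ and viewed, and the job is handed in when it is done.

Besides the shell and the picture viewer there is one more tool, called after "Emit:" by a JSON object that holds its "fn" and its "kwargs", one argument or row to a line. arm_command: Moves the arm, as the interface text tells. Its arguments: {"type":"object","properties":{"moves":{"type":"array"}},"required":["moves"]}

```bash
mkdir -p pics; python3 - <<'E'
from workcell import bot
import cv2
for n in ["scene","top","wrist"]:
    cv2.imwrite(f"pics/{n}0.png",cv2.cvtColor(bot.camera(n),cv2.COLOR_RGB2BGR))
    print(n,bot.get_calibration(n))
print(bot.get_obs())
E
```

```text
scene {'mtx': array([[478.22931234,   0.        , 283.12289939],
       [  0.        , 478.22931234, 209.98350014],
       [  0.        ,   0.        ,   1.        ]]), 'world_from_camera': array([[-0.53662446, -0.68101496,  0.49824975,  1.04359567],
       [ 0.8438196 , -0.43423302,  0.31529379,  0.34446584],
       [ 0.00163671,  0.58962726,  0.80767383,  0.82164249],
       [ 0.        ,  0.        ,  0.        ,  1.        ]])}
top {'mtx': array([[483.31526887,   0.        , 275.79779526],
       [  0.        , 483.31526887, 217.51498257],
       [  0.        ,   0.        ,   1.        ]]), 'world_from_camera': array([[-0.02880835,  0.99274095, -0.11677104,  0.40404351],
       [-0.99948028, -0.02691758,  0.01773724,  0.05618584],
       [ 0.01446529,  0.11722134,  0.99300046,  1.21232281],
       [ 0.        ,  0.        ,  0.        ,  1.        ]])}
wrist {'mtx': array([[339.04134402,   0.        , 282.98962972],
       [  0.        , 339.04134402, 208.57474837],
       [  0.        ,   0.        ,   1.        ]]), 'mount': array([[ 5.52951254e-05,  2.76968833e-01, -9.6087890
[... 255 characters left out ...]
0e+00,
         1.00000000e+00]])}
{'clock': 0.15, 'joint_pos': array([-1.25101282e+00,  2.41235969e-01,  4.03242301e-03,  1.33519195e+00,
        9.39724689e-06,  1.57080415e+00]), 'joint_vel': array([ 0.000816  , -0.00323843,  0.00429361,  0.00045338, -0.00042014,
       -0.00161237]), 'tau': array([ 9.32721377e-04, -3.72635150e+01,  2.52638912e+01,  1.23751571e-02,
        8.27313625e-05,  2.90582747e-06]), 'eef_pos': array([ 0.15711904, -0.4744622 ,  0.40401873]), 'tool_rot': array([ 0.41435244,  0.57368253, -0.41368497,  0.57276973]), 'ft_force': array([-0.21846452,  0.47619625,  0.65416974]), 'ft_torque': array([ 0.06178949,  0.02236327, -0.02222893]), 'grip_width': 0.0853733969529206}
```

View pics/top0.png

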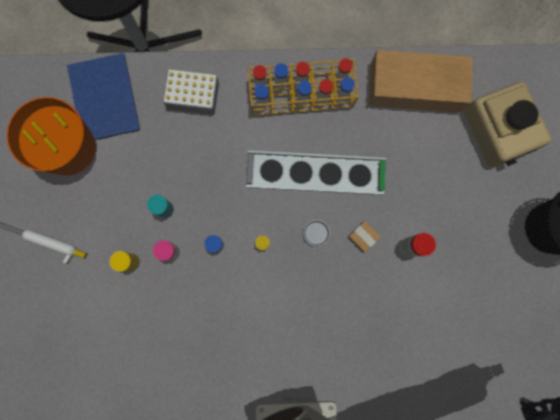

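View pics/scene0.png

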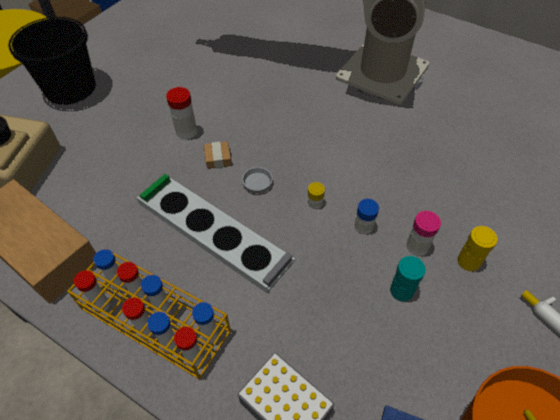

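View pics/wrist0.png

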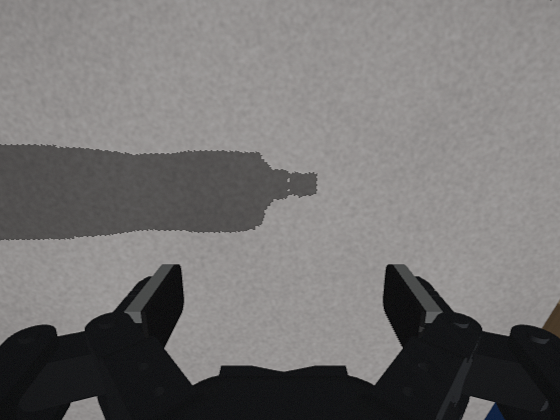

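Top view: the red cap is at (423,244), pink (164,251), blue (213,244) and yellow (262,243). The rail spans (247..386, 152..193), with the green stop on its right (-y) end. Next I'll locate the jars and marks by casting rays.

```bash
cat > h.py <<'E'
import numpy as np,cv2
from scipy.spatial.transform import Rotation as R
from workcell import bot
def cast(cal,uv,z,wfc=None):
    W=cal["world_from_camera"] if wfc is None else wfc
    p=np.linalg.inv(cal["mtx"])@np.array([uv[0],uv[1],1.]);d=W[:3,:3]@np.array([p[0],-p[1],-p[2]])
    o=W[:3,3];return o+d*(z-o[2])/d[2]
def blobs(img,cond,amin=40):
    n,l,s,c=cv2.connectedComponentsWithStats(cond.astype(np.uint8));return [(s[i],c[i],l==i) for i in range(1,n) if s[i,4]>=amin]
def hsv(img): return [a.astype(int) for a in cv2.split(cv2.cvtColor(img,cv2.COLOR_RGB2HSV))]
H=dict(red=.116,pink=.092,blue=.070,yellow=.050)
def cmask(img,c):
    h,s,v=hsv(img)
    sv=(s>140)&(v>60)
    return sv&{'red':(h<6)|(h>174),'pink':(h>158)&(h<174),'blue':(h>105)&(h<130),'yellow':(h>22)&(h<33),'green':(h>50)&(h<75)}[c]
def pose():
    o=bot.get_obs();T=np.eye(4);T[:3,:3]=R.from_quat(o["tool_rot"]).as_matrix();T[:3,3]=o["eef_pos"];return T,o
E
python3 - <<'E'
from h import *
for n in ["top","scene"]:
    img=cv2.cvtColor(cv2.imread(f"pics/{n}0.png"),cv2.COLOR_BGR2RGB);cal=bot.get_calibration(n)
    for c in ["red","pink","blue","yellow","green"]:
        for s,ct,m in blobs(img,cmask(img,c)):
            z=H.get(c,.028)
            print(n,c,s,ct.round(1),cast(cal,ct,z).round(4)[:2], cast(cal,ct,z-.011 if c!='green' else .02).round(4)[:2])
    h,s,v=hsv(img)
    for st,ct,m in blobs(img,(v<45)):
        if 150<st[4]<1500: print(n,'mark',st,ct.round(1),cast(cal,ct,.008).round(4))
E
```

```text
top red [339  59  13  14 139] [345.1  65.1] [ 0.8933 -0.1387] [ 0.8982 -0.1406]
top red [296  62  13  14 141] [302.2  68.5] [ 0.887  -0.0364] [ 0.8919 -0.0373]
top red [253  66  13  13 138] [259.2  72. ] [0.8808 0.066 ] [0.8856 0.066 ]
top red [320  79  13  14 139] [325.7  85.9] [ 0.8429 -0.0902] [ 0.8473 -0.0917]
top red [412 233  24  23 420] [423.2 244. ] [ 0.4631 -0.2976] [ 0.4637 -0.3012]
top pink [154 241  20  20 312] [163.4 250.2] [0.4669 0.2977] [0.4675 0.3001]
top blue [275  64  12  13 128] [280.7  70.2] [0.9042 0.0131] [0.909  0.0126]
top blue [341  78  13  13 125] [347.1  84. ] [ 0.8649 -0.1496] [ 0.8693 -0.1516]
top blue [298  81  13  14 131] [304.   87.4] [ 0.8587 -0.0428] [ 0.8631 -0.0438]
top blue [255  84  13  14 136] [261.2  90.9] [0.8522 0.0627] [0.8565 0.0627]
top blue [205 236  17  16 208] [213.  243.6] [0.4804 0.1857] [0.4812 0.1869]
top yellow [ 54 113  12  13  46] [ 59.7 119.5] [0.7984 0.5609] [0.8022 0.5657]
top yellow [ 32 122  13  13  50] [ 37.8 128. ] [0.7781 0.6138] [0.7817 0.6191]
top yellow [ 23 131  13  13  47] [ 29.3 136.9] [0.7561 0.6339] [0.7595 0.639
[... 2037 characters left out ...]
0.4363 0.4002]
scene yellow [522 290  17  16 136] [529.6 297.7] [0.4955 0.5126] [0.4876 0.515 ]
scene yellow [524 410  12  10  70] [528.9 415. ] [0.6925 0.5663] [0.6875 0.5694]
scene green [140 174  29  24 166] [153.7 185.8] [ 0.6485 -0.2323] [ 0.6445 -0.2381]
scene mark [ 371    0   45   38 1372] [393.3  17.4] [-0.2358 -0.0777  0.008 ]
scene mark [  0 117  11  29 215] [  3.8 131.6] [ 0.7049 -0.6603  0.008 ]
scene mark [161 192  27  21 427] [173.6 202.4] [ 0.6503 -0.1807  0.008 ]
scene mark [186 209  28  22 471] [199.4 219.7] [ 0.6561 -0.1062  0.008 ]
scene mark [213 227  28  23 507] [226.8 238. ] [ 0.6619 -0.0315  0.008 ]
scene mark [242 245  29  25 554] [255.7 257.3] [0.6678 0.0432 0.008 ]
```

```bash
python3 - <<'E'
from h import *
img=cv2.cvtColor(cv2.imread("pics/top0.png"),cv2.COLOR_BGR2RGB);cal=bot.get_calibration("top")
h,s,v=hsv(img)
m=np.zeros(v.shape,bool);m[150:195,255:376]=1
for st,ct,_ in blobs(img,m&(v<80),150): print(st,ct,cast(cal,ct,.008))
cv2.imwrite("pics/railz.png",cv2.resize(cv2.imread("pics/top0.png")[140:270,150:440],None,fx=2.7,fy=2.7))
T,o=pose();print(T.round(3))
# target rot: x down, z along rail x
for sg in (1,-1):
    z=sg*np.array([np.cos(-.078),np.sin(-.078),0]);x=np.array([0,0,-1.]);Rt=np.c_[x,np.cross(z,x),z]
    print(sg,R.from_matrix(T[:3,:3].T@Rt).as_rotvec(), "world from current")
E
```

```text
[261 160  21  22 354] [271.01694915 170.28248588] [0.66666525 0.04332769 0.008     ]
[291 162  21  21 352] [300.61647727 171.87784091] [ 0.66061118 -0.03170072  0.008     ]
[320 163  21  22 351] [330.0997151  173.43019943] [ 0.65466969 -0.10651424  0.008     ]
[349 165  21  21 347] [359.41210375 175.10662824] [ 0.64841268 -0.18095388  0.008     ]
[[-0.     0.949  0.314  0.157]
 [ 0.002  0.314 -0.949 -0.474]
 [-1.     0.    -0.002  0.404]
 [ 0.     0.     0.     1.   ]]
1 [-1.17302039e+00 -1.40594786e-03 -9.46211805e-04] world from current
-1 [ 1.96857152e+00 -1.05520702e-03  1.56790059e-03] world from current
```

View pics/railz.png

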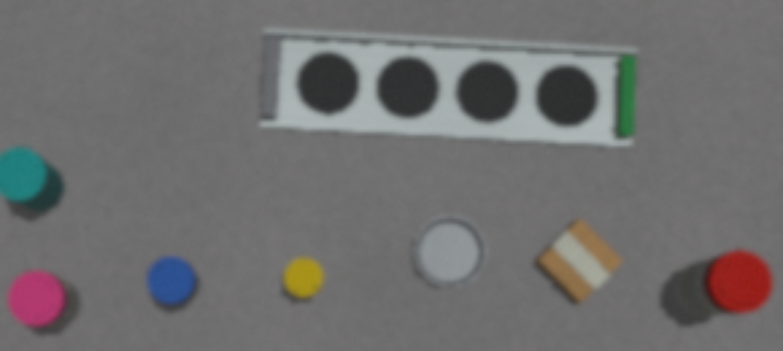

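The fence is on the far side, and the red end is at mark (0.649,-0.181). I'll keep one tool orientation throughout, with jaws along the rail's x, and start by turning to it.

```bash
cat >> h.py <<'E'
YAW=-.079
zt=np.array([np.cos(YAW),np.sin(YAW),0]);xt=np.array([0,0,-1.]);RT=np.c_[xt,np.cross(zt,xt),zt]
def go(p):
    T,o=pose();d=T[:3,:3].T@(np.array(p)-T[:3,3]);rv=R.from_matrix(T[:3,:3].T@RT).as_rotvec()
    print('t',round(o['clock'],2),'tcp',T[:3,3].round(4),'shift',d.round(4),'turn',rv.round(3),'F',o['ft_force'].round(1),'w',round(o['grip_width'],4))
E
```

Emit:
{"fn": "arm_command", "kwargs": {
  "moves": [0,0,0,-0.12,0,0,-1,0,0,0,-0.12,0,0,-1,0,0,0,-0.12,0,0,-1,0,0,0,-0.12,0,0,-1,0,0,0,-0.12,0,0,-1,0,0,0,-0.12,0,0,-1,0,0,0,-0.12,0,0,-1,0,0,0,-0.12,0,0,-1,0,0,0,-0.12,0,0,-1,0,0,0,-0.09,0,0,-1,0,0,0,0,0,0,-1]
}}

```text
clock: 1.07
eef_pos: [0.1567, -0.4732, 0.3994]
tool_rot: [0.015, 0.708, -0.007, 0.706]
ft_force: [0.4, 0.4, -0.0]
grip_width: 0.0854
```

```bash
python3 -c "
from h import *
go([.464,-.299,.40])"
```

```text
t 1.07 tcp [ 0.1567 -0.4732  0.3994] shift [3.000e-04 1.835e-01 3.019e-01] turn [ 0.049 -0.004 -0.011] F [ 0.4  0.4 -0. ] w 0.0854
```

Emit:
{"fn": "arm_command", "kwargs": {
  "moves": [0,0.018,0.03,0.01,0,0,-1,0,0.018,0.03,0.01,0,0,-1,0,0.018,0.03,0.01,0,0,-1,0,0.018,0.03,0.01,0,0,-1,0,0.018,0.03,0,0,0,-1,0,0.018,0.03,0,0,0,-1,0,0.018,0.03,0,0,0,-1,0,0.018,0.03,0,0,0,-1,0,0.018,0.03,0,0,0,-1,0,0.01,0.02,0,0,0,-1,0,0,0,0,0,0,-1]
}}

```text
clock: 1.98
eef_pos: [0.4703, -0.3184, 0.396]
tool_rot: [0.044, 0.709, -0.035, 0.703]
ft_force: [-0.4, -0.1, -0.2]
grip_width: 0.0856
```

```bash
python3 -c "
from h import *
go([.464,-.299,.40])
cv2.imwrite('pics/w1.png',cv2.cvtColor(bot.camera('wrist'),cv2.COLOR_RGB2BGR))"
```

```text
t 1.98 tcp [ 0.4703 -0.3184  0.396 ] shift [-0.0037  0.0187 -0.0084] turn [-0.033 -0.008 -0.013] F [-0.4 -0.1 -0.2] w 0.0856
```

View pics/w1.png

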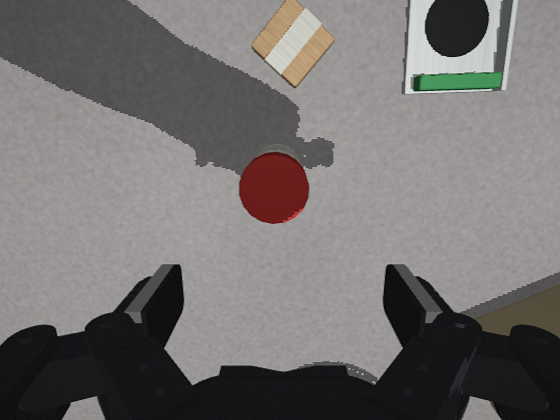

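The wrist view shows the red cap at about (274,187), left of centre between the open pads. I'll measure it.

```bash
cat >> h.py <<'E'
def wlook(c,save=None,z=None):
    T,o=pose();img=bot.camera('wrist');cal=bot.get_calibration('wrist')
    if save: cv2.imwrite(save,cv2.cvtColor(img,cv2.COLOR_RGB2BGR))
    b=max(blobs(img,cmask(img,c)),key=lambda b:b[0][4])
    (u,v),r=cv2.minEnclosingCircle(np.argwhere(b[2])[:,::-1].astype(np.float32))
    print(c,(u,v),r,b[1],cast(cal,(u,v),z or H[c],T@cal['mount'])[:2].round(4))
E
python3 -c "
from h import *
wlook('red');go([.464,-.299,.34])"
```

```text
red (275.97003173828125, 186.6891326904297) 35.74692916870117 [275.96967341 186.91731467] [ 0.4625 -0.2983]
t 2.08 tcp [ 0.4675 -0.3196  0.396 ] shift [ 0.0563  0.0194 -0.0052] turn [-0.035 -0.01  -0.013] F [-0.1  0.2 -0.5] w 0.0854
```

Emit:
{"fn": "arm_command", "kwargs": {
  "moves": [0,0.021,-0.005,-0.033,-0.01,-0.01,-1,0.02,0,0,0,0,0,-1,0.02,0,0,0,0,0,-1,0.01,0,0,0,0,0,-1,0,0,0,0,0,0,-1]
}}

```text
clock: 2.5
eef_pos: [0.4597, -0.3005, 0.3456]
tool_rot: [0.033, 0.707, -0.033, 0.706]
ft_force: [0.2, 0.1, -0.5]
grip_width: 0.0852
```

```bash
python3 -c "
from h import *
go([.463,-.298,.255])"
```

```text
t 2.5 tcp [ 0.4597 -0.3005  0.3456] shift [0.0906 0.0028 0.0032] turn [-0.014 -0.001  0.   ] F [ 0.2  0.1 -0.5] w 0.0852
```

Emit:
{"fn": "arm_command", "kwargs": {
  "moves": [0.02,0.003,0.003,-0.014,0,0,-1,0.02,0,0,0,0,0,-1,0.02,0,0,0,0,0,-1,0.02,0,0,0,0,0,-1,0.01,0,0,0,0,0,-1,0,0,0,0,0,0,-1]
}}

```text
clock: 3.0
eef_pos: [0.4576, -0.3033, 0.2576]
tool_rot: [0.032, 0.705, -0.035, 0.707]
ft_force: [-0.1, 0.1, -0.5]
grip_width: 0.0851
```

```bash
python3 -c "
from h import *
go([.463,-.298,.255])
cv2.imwrite('pics/w2.png',cv2.cvtColor(bot.camera('wrist'),cv2.COLOR_RGB2BGR))"
```

```text
t 3.0 tcp [ 0.4576 -0.3033  0.2576] shift [0.0026 0.0058 0.0049] turn [-0.016  0.003  0.004] F [-0.1  0.1 -0.5] w 0.0851
```

View pics/w2.png

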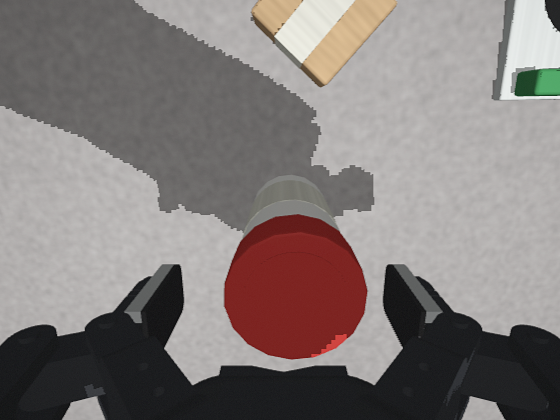

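The red cap now sits between the pads, centred near (296,290) against a pad midline of 284. I'll correct that and close.

Emit:
{"fn": "arm_command", "kwargs": {
  "moves": [0.002,0.006,0.005,-0.016,0,0,-1,0,0.001,0.001,0,0,0,-1,0,0,0,0,0,0,1,0,0,0,0,0,0,1,0,0,0,0,0,0,1,0,0,0,0,0,0,1,0,0,0,0,0,0,1,0,0,0,0,0,0,1,0,0,0,0,0,0,1,0,0,0,0,0,0,1]
}}

```text
clock: 3.88
eef_pos: [0.4664, -0.2978, 0.2624]
tool_rot: [0.024, 0.703, -0.031, 0.71]
ft_force: [-0.3, -0.3, 0.7]
grip_width: 0.052
```

```bash
python3 -c "
from h import *
go([.463,-.298,.305])
cv2.imwrite('pics/w3.png',cv2.cvtColor(bot.camera('wrist'),cv2.COLOR_RGB2BGR))"
```

```text
t 3.88 tcp [ 0.4664 -0.2978  0.2624] shift [-0.0427 -0.0008 -0.0029] turn [0.001 0.011 0.009] F [-0.3 -0.3  0.7] w 0.052
```

View pics/w3.png

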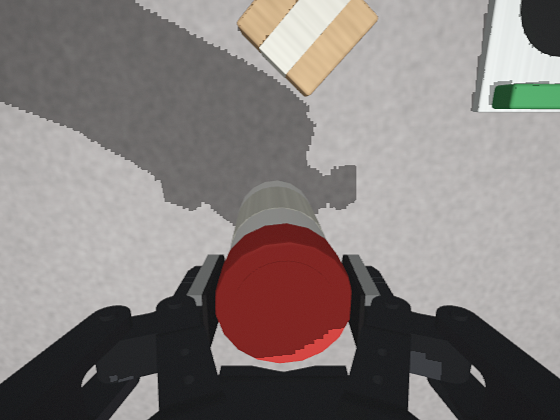

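The red jar is gripped, with the fingers stopped at 52 mm. I'll lift it and verify.

Emit:
{"fn": "arm_command", "kwargs": {
  "moves": [-0.015,0,0,0,0,0,1,-0.015,0,0,0,0,0,1,-0.015,0,0,0,0,0,1,-0.015,0,0,0,0,0,1,0,0,0,0,0,0,1]
}}

```text
clock: 4.35
eef_pos: [0.4648, -0.2967, 0.3214]
tool_rot: [0.026, 0.705, -0.03, 0.708]
ft_force: [1.0, -0.6, -1.8]
grip_width: 0.0522
```

```bash
python3 -c "
from h import *
T,o=pose();wlook('red','pics/w4.png',T[2,3]-.2624+.116)
go([.6494,-.1808,.335])"
```

```text
red (282.9216003417969, 294.0501403808594) 70.63186645507812 [282.54719139 294.03854692] [ 0.4647 -0.2938]
t 4.4 tcp [ 0.4645 -0.2965  0.3199] shift [-0.0152  0.1298  0.1753] turn [0.    0.003 0.005] F [-0.1 -0.  -2.8] w 0.0523
```

View pics/w4.png

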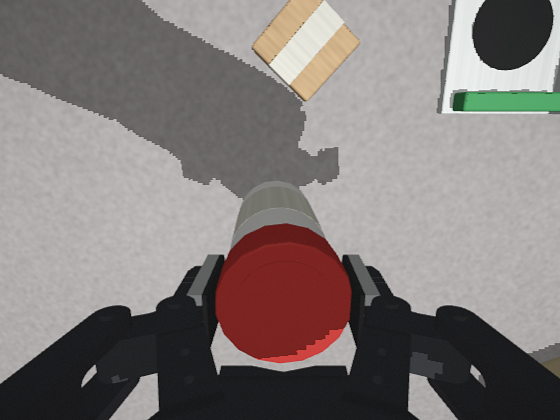

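The red jar is held upright, with the cap unchanged between the pads at (283,294). Carrying it to the mark by the green stop.

Emit:
{"fn": "arm_command", "kwargs": {
  "moves": [-0.005,0.012,0.016,0,0,0,1,-0.005,0.018,0.025,0,0,0,1,-0.003,0.018,0.025,0,0,0,1,0,0.018,0.025,0,0,0,1,0,0.018,0.025,0,0,0,1,0,0.018,0.025,0,0,0,1,0,0.01,0.014,0,0,0,1,0,0.006,0.008,0,0,0,1,0,0,0,0,0,0,1]
}}

```text
clock: 5.15
eef_pos: [0.6407, -0.1874, 0.3174]
tool_rot: [0.03, 0.712, -0.029, 0.701]
ft_force: [-0.5, 0.3, -2.0]
grip_width: 0.0518
```

```bash
python3 -c "
from h import *
go([.6494,-.1815,.272])"
```

```text
t 5.15 tcp [ 0.6407 -0.1874  0.3174] shift [0.0453 0.0066 0.0089] turn [-0.005 -0.014 -0.   ] F [-0.5  0.3 -2. ] w 0.0518
```

Emit:
{"fn": "arm_command", "kwargs": {
  "moves": [0.01,0.006,0.009,-0.005,-0.014,0,1,0.01,0,0,0,0,0,1,0.01,0,0,0,0,0,1,0.002,0,0,0,0,0,1]
}}

```text
clock: 5.48
eef_pos: [0.648, -0.1823, 0.2784]
tool_rot: [0.028, 0.71, -0.028, 0.703]
ft_force: [-0.4, -0.5, -2.8]
grip_width: 0.0522
```

```bash
python3 -c "
from h import *
go([.6494,-.1815,.270])"
```

```text
t 5.48 tcp [ 0.648  -0.1823  0.2784] shift [0.0083 0.0009 0.0014] turn [ 0.    -0.009 -0.   ] F [-0.4 -0.5 -2.8] w 0.0522
```

Emit:
{"fn": "arm_command", "kwargs": {
  "moves": [0.003,0.001,0.001,0,-0.009,0,1,0.003,0,0,0,0,0,1,0,0,0,0,0,0,1]
}}

```text
clock: 5.73
eef_pos: [0.6468, -0.1831, 0.2708]
tool_rot: [0.029, 0.708, -0.029, 0.706]
ft_force: [-1.0, -0.6, -1.0]
grip_width: 0.0519
```

```bash
python3 -c "
from h import *
go([.6494,-.1815,.270])
cv2.imwrite('pics/s5.png',cv2.cvtColor(bot.camera('scene'),cv2.COLOR_RGB2BGR)[60:300,60:360].repeat(2,0).repeat(2,1))"
```

```text
t 5.73 tcp [ 0.6468 -0.1831  0.2708] shift [0.0008 0.0018 0.0025] turn [-0.002 -0.003 -0.   ] F [-1.  -0.6 -1. ] w 0.0519
```

View pics/s5.png

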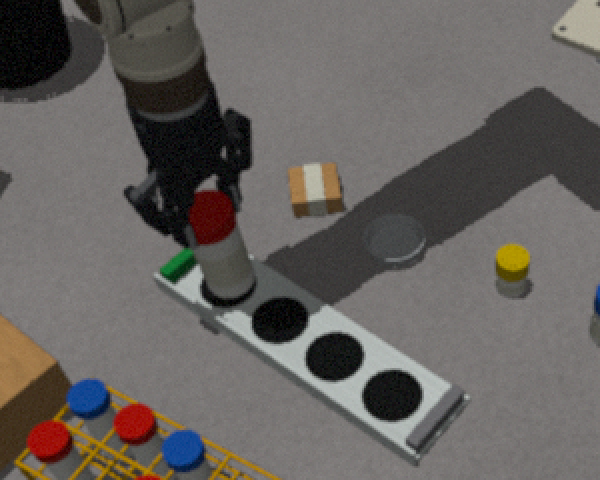

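The red jar stands on the end mark next to the green stop, and the wrist force shows contact. Releasing and rising.

Emit:
{"fn": "arm_command", "kwargs": {
  "moves": [0.001,0.002,0.002,0,0,0,1,0,0,0,0,0,0,0.3,0,0,0,0,0,0,-1,0,0,0,0,0,0,-1,0,0,0,0,0,0,-1,0,0,0,0,0,0,-1,0,0,0,0,0,0,-1,0,0,0,0,0,0,-1,-0.01,0,0,0,0,0,-1,-0.02,0,0,0,0,0,-1,-0.03,0,0,0,0,0,-1,-0.03,0,0,0,0,0,-1]
}}

```text
clock: 6.78
eef_pos: [0.6472, -0.1814, 0.358]
tool_rot: [0.03, 0.712, -0.028, 0.701]
ft_force: [0.5, 0.2, 0.3]
grip_width: 0.0853
```

```bash
python3 -c "
from h import *
wlook('red','pics/w6.png',.124)
go([.467,.298,.36])"
```

```text
red (279.8512878417969, 225.0545654296875) 42.50178527832031 [279.7010064  225.32717292] [ 0.641 -0.179]
t 6.83 tcp [ 0.6483 -0.1818  0.366 ] shift [ 0.0068  0.4632 -0.2202] turn [-0.004 -0.004  0.   ] F [1.3 0.3 4.6] w 0.0851
```

View pics/w6.png

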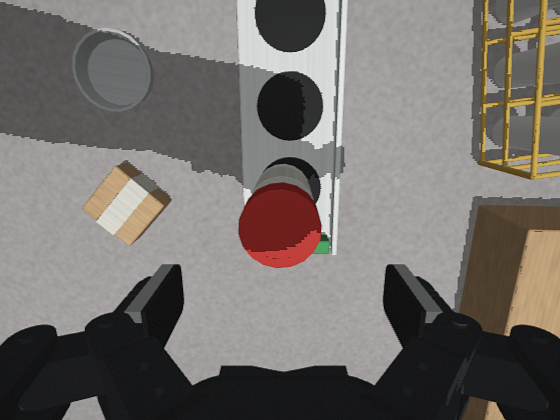

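```bash
cat >> h.py <<'E'
def wmarks():
    T,o=pose();img=bot.camera('wrist');cal=bot.get_calibration('wrist');h,s,v=hsv(img)
    for st,ct,m in blobs(img,(v<55),800):
        w=cast(cal,ct,.008,T@cal['mount'])[:2].round(4)
        if st[4]<12000 and st[1]>0 and st[1]+st[3]<420: print('mark',st,ct.round(1),w)
E
python3 - <<'E'
from h import *
print(bot.get_obs()['joint_vel'].round(3))
for i in range(2): wlook('red','pics/w7.png',.124)
wmarks()
img=bot.camera('top');cv2.imwrite('pics/t7.png',cv2.cvtColor(img,cv2.COLOR_RGB2BGR)[130:280,230:450].repeat(3,0).repeat(3,1))
print(bot.get_obs()['eef_pos'])
for n in('scene',):
  img=bot.camera(n);cal=bot.get_calibration(n);cv2.imwrite('pics/s7.png',cv2.cvtColor(img,cv2.COLOR_RGB2BGR)[60:300,60:360].repeat(2,0).repeat(2,1))
  for st,ct,m in blobs(img,cmask(img,'red'),200): print(st,ct,cast(cal,ct,.116))
E
```

```text
[ 0.001 -0.033 -0.016 -0.137  0.001 -0.   ]
red (274.12579345703125, 220.0935516357422) 41.19403076171875 [274.08548513 220.44874804] [ 0.641 -0.179]
red (272.38946533203125, 220.38571166992188) 41.468055725097656 [272.49313744 220.83955152] [ 0.6409 -0.179 ]
mark [ 252   71   65   68 3414] [284.3 104.6] [ 0.6534 -0.1058]
[ 0.64755061 -0.18156229  0.35771807]
[152 155  27  26 566] [165.01236749 167.33038869] [ 0.64527652 -0.18085053  0.116     ]
[117 262  21  21 320] [126.9      271.703125] [ 0.85602647 -0.08236633  0.116     ]
[ 73 270  22  21 342] [ 84.11403509 280.38011696] [ 0.9058857  -0.13049645  0.116     ]
[122 298  22  22 364] [132.61263736 308.09065934] [ 0.89956352 -0.02901863  0.116     ]
[174 327  23  23 396] [184.91666667 338.14393939] [0.89345167 0.07258434 0.116     ]
```

View pics/s7.png

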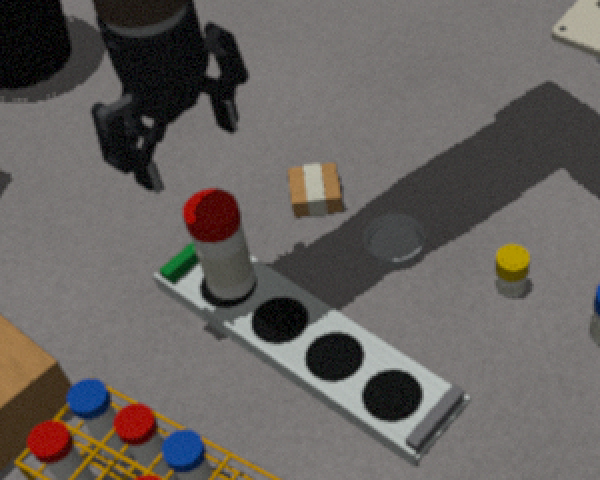

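View pics/t7.png

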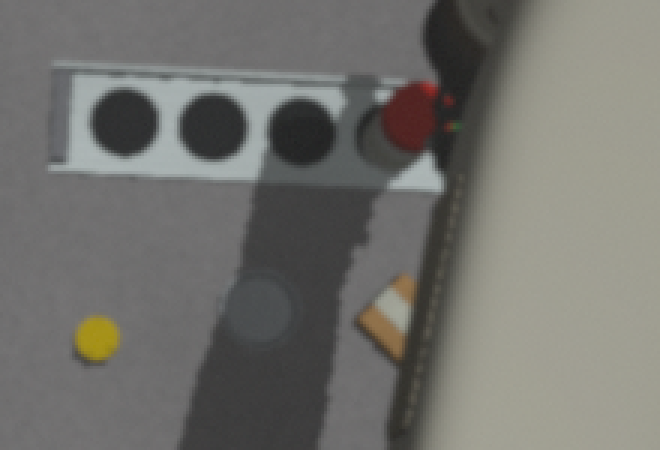

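The scene view shows red upright on its mark, but the wrist and scene estimates put it about 6 mm toward -x. That is within the limit. I'll check it unobstructed after moving on to pink.

Emit:
{"fn": "arm_command", "kwargs": {
  "moves": [0,0.02,-0.009,0,0,0,-1,0,0.033,-0.015,0,0,0,-1,0,0.033,-0.016,0,0,0,-1,0,0.033,-0.016,0,0,0,-1,0,0.033,-0.016,0,0,0,-1,0,0.033,-0.016,0,0,0,-1,0,0.033,-0.016,0,0,0,-1,0,0.033,-0.016,0,0,0,-1,0,0.033,-0.016,0,0,0,-1,0,0.033,-0.016,0,0,0,-1,0,0.033,-0.016,0,0,0,-1,0,0.033,-0.016,0,0,0,-1,0,0.033,-0.016,0,0,0,-1,0,0.025,-0.012,0,0,0,-1,0,0.01,-0.005,0,0,0,-1,0,0,0,0,0,0,-1,0,0,0,0,0,0,-1]
}}

```text
clock: 8.5
eef_pos: [0.4537, 0.3026, 0.3361]
tool_rot: [0.028, 0.727, -0.035, 0.685]
ft_force: [-0.1, -0.3, 0.2]
grip_width: 0.0856
```

```bash
python3 - <<'E'
from h import *
wlook('pink','pics/w8.png')
go([.467,.298,.30])
img=bot.camera('top');cal=bot.get_calibration('top');cv2.imwrite('pics/t8.png',cv2.cvtColor(img,cv2.COLOR_RGB2BGR)[130:280,230:450].repeat(3,0).repeat(3,1))
for st,ct,m in blobs(img,cmask(img,'red'),200): print(st,ct,cast(cal,ct,.124),cast(cal,ct,.116))
h,s,v=hsv(img);m=np.zeros(v.shape,bool);m[150:195,255:376]=1
for st,ct,_ in blobs(img,m&(v<80),150): print(st,ct,cast(cal,ct,.008))
E
```

```text
pink (324.98150634765625, 215.8354949951172) 36.84965896606445 [323.24563591 211.32605985] [0.4661 0.3031]
t 8.55 tcp [0.4539 0.3021 0.336 ] shift [ 0.0352 -0.0025  0.0155] turn [-0.01  -0.06   0.013] F [ 0.2 -0.4  0.3] w 0.0853
[358 158  22  22 381] [368.85301837 168.37270341] [ 0.64006879 -0.18066879  0.124     ] [ 0.64180375 -0.18240985  0.116     ]
[261 160  21  22 351] [271.08547009 170.33333333] [0.66652936 0.04315747 0.008     ]
[291 162  21  21 350] [300.59714286 171.86285714] [ 0.66065117 -0.03165294  0.008     ]
[320 164  21  20 346] [329.99132948 173.49132948] [ 0.65451881 -0.10623182  0.008     ]
[348 166  21  21 225] [356.30222222 177.58666667] [ 0.64221292 -0.17272046  0.008     ]
```

View pics/t8.png

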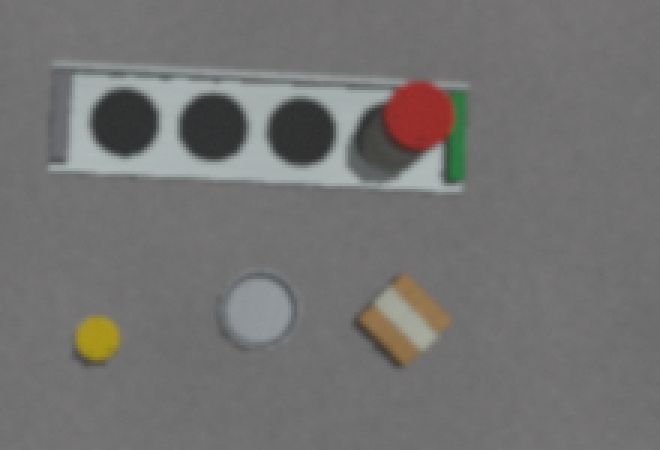

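View pics/w8.png

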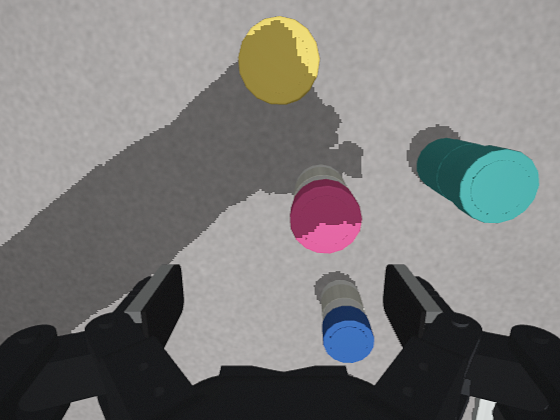

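Top view: red is upright but its cap reads (0.640,-0.181), about 9 mm short in x, so I'll regrasp and correct it later. The wrist view has pink at (325,216), with the yellow and turquoise decoys clear of it. The tool is tilted 0.06, so I'll fix that first.

Emit:
{"fn": "arm_command", "kwargs": {
  "moves": [0,0,0.004,-0.01,-0.06,0.013,-1,0,0,0,0,0,0,-1]
}}

```text
clock: 8.77
eef_pos: [0.4599, 0.2984, 0.3355]
tool_rot: [0.03, 0.706, -0.03, 0.707]
ft_force: [-0.3, 0.1, -0.1]
grip_width: 0.0855
```

```bash
python3 - <<'E'
from h import *
wlook('pink')
go([.467,.299,.30])
E
```

```text
pink (292.0, 214.82876586914062) 36.84244155883789 [291.47436575 214.2301797 ] [0.466 0.303]
t 8.82 tcp [0.4596 0.2981 0.3354] shift [0.0354 0.0015 0.0073] turn [-0.007 -0.001  0.002] F [-0.3 -0.3  0.3] w 0.0851
```

Emit:
{"fn": "arm_command", "kwargs": {
  "moves": [0.02,0.003,0.008,-0.007,0,0,-1,0.02,0,0,0,0,0,-1,0.02,0,0,0,0,0,-1,0.015,0,0,0,0,0,-1,0,0,0,0,0,0,-1]
}}

```text
clock: 9.23
eef_pos: [0.4711, 0.2946, 0.2606]
tool_rot: [0.032, 0.708, -0.032, 0.705]
ft_force: [-1.0, 0.1, -0.6]
grip_width: 0.0852
```

```bash
python3 - <<'E'
from h import *
wlook('pink')
go([.467,.300,.233])
E
```

```text
pink (274.1741027832031, 256.6164245605469) 54.62276077270508 [274.16128301 257.29559107] [0.4667 0.3041]
t 9.28 tcp [0.4715 0.2947 0.2619] shift [ 0.0289  0.0049 -0.0049] turn [-0.011 -0.002  0.   ] F [ 0.1 -0.1 -0.4] w 0.0855
```

Emit:
{"fn": "arm_command", "kwargs": {
  "moves": [0.012,0.006,-0.005,-0.011,0,0,-1,0.012,0,0,0,0,0,-1,0.003,0,0,0,0,0,-1,0,0,0,0,0,0,-1]
}}

```text
clock: 9.62
eef_pos: [0.4697, 0.2997, 0.2387]
tool_rot: [0.031, 0.706, -0.029, 0.707]
ft_force: [-0.3, 1.2, 0.5]
grip_width: 0.0852
```

```bash
python3 - <<'E'
from h import *
wlook('pink','pics/w9.png')
go([.467,.300,.233])
E
```

```text
pink (275.83349609375, 290.9859313964844) 63.06555938720703 [276.07514105 291.86681484] [0.4666 0.3052]
t 9.67 tcp [0.4699 0.2998 0.2391] shift [ 0.0061 -0.     -0.0029] turn [-0.006  0.001 -0.003] F [-0.6 -0.7 -0. ] w 0.0856
```

View pics/w9.png

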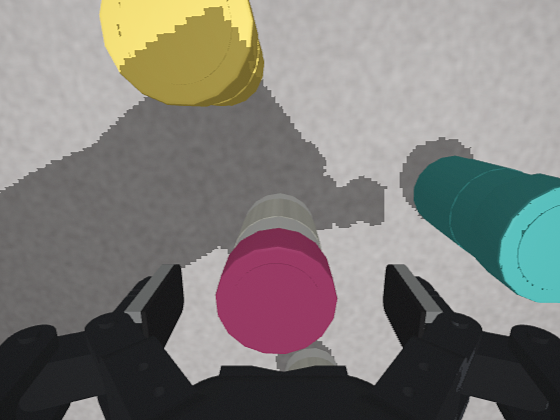

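Pink is between the pads at (276,295), 3 mm toward -z. Correcting and closing.

Emit:
{"fn": "arm_command", "kwargs": {
  "moves": [0.005,0.001,-0.003,0,0,0,-1,0.001,0,0,0,0,0,1,0,0,0,0,0,0,1,0,0,0,0,0,0,1,0,0,0,0,0,0,1,0,0,0,0,0,0,1,0,0,0,0,0,0,1,0,0,0,0,0,0,1,0,0,0,0,0,0,1]
}}

```text
clock: 10.42
eef_pos: [0.4679, 0.3014, 0.2367]
tool_rot: [0.032, 0.705, -0.028, 0.708]
ft_force: [-1.0, 0.4, -0.4]
grip_width: 0.0459
```

```bash
python3 - <<'E'
from h import *
wlook('pink','pics/w10.png')
go([.467,.300,.333])
E
```

```text
pink (282.7843017578125, 299.0466003417969) 64.25874328613281 [282.76062381 299.17889265] [0.4679 0.3049]
t 10.47 tcp [0.4679 0.3014 0.2367] shift [-0.0963 -0.0009 -0.0003] turn [-0.006  0.005 -0.007] F [ 1.3 -0.1 -0.8] w 0.046
```

View pics/w10.png

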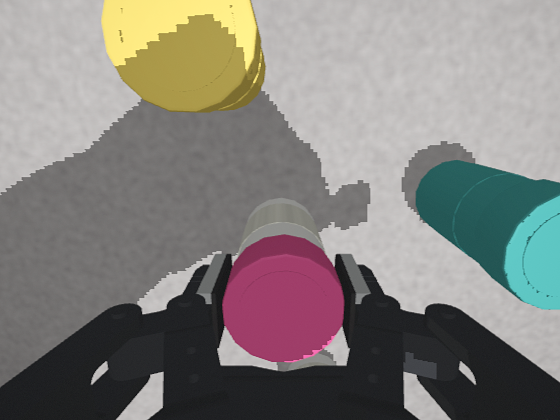

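Emit:
{"fn": "arm_command", "kwargs": {
  "moves": [-0.015,0,0,0,0,0,1,-0.02,0,0,0,0,0,1,-0.025,0,0,0,0,0,1,-0.025,0,0,0,0,0,1,-0.015,0,0,0,0,0,1,0,0,0,0,0,0,1]
}}

```text
clock: 10.97
eef_pos: [0.4663, 0.3, 0.3368]
tool_rot: [0.03, 0.708, -0.03, 0.705]
ft_force: [0.3, 0.3, -0.9]
grip_width: 0.0462
```

```bash
python3 - <<'E'
from h import *
go([.658,-.1065,.333])
E
```

```text
t 10.97 tcp [0.4663 0.3    0.3368] shift [ 0.0028 -0.3887  0.2257] turn [-0.006 -0.003 -0.001] F [ 0.3  0.3 -0.9] w 0.0462
```

Emit:
{"fn": "arm_command", "kwargs": {
  "moves": [0,-0.015,0.008,0,0,0,1,0,-0.03,0.017,0,0,0,1,0,-0.03,0.017,0,0,0,1,0,-0.03,0.017,0,0,0,1,0,-0.03,0.017,0,0,0,1,0,-0.03,0.017,0,0,0,1,0,-0.03,0.017,0,0,0,1,0,-0.03,0.017,0,0,0,1,0,-0.03,0.017,0,0,0,1,0,-0.03,0.018,0,0,0,1,0,-0.03,0.018,0,0,0,1,0,-0.03,0.018,0,0,0,1,0,-0.02,0.012,0,0,0,1,0,-0.01,0.006,0,0,0,1,0,0,0,0,0,0,1]
}}

```text
clock: 12.22
eef_pos: [0.6562, -0.1088, 0.3135]
tool_rot: [0.028, 0.714, -0.027, 0.699]
ft_force: [-0.2, 0.3, -1.5]
grip_width: 0.0461
```

```bash
python3 - <<'E'
from h import *
go([.658,-.1065,.26])
E
```

```text
t 12.22 tcp [ 0.6562 -0.1088  0.3135] shift [0.0535 0.0024 0.0027] turn [ 0.    -0.022 -0.001] F [-0.2  0.3 -1.5] w 0.0461
```

Emit:
{"fn": "arm_command", "kwargs": {
  "moves": [0.01,0.002,0.002,0,-0.022,0,1,0.015,0,0,0,0,0,1,0.01,0,0,0,0,0,1,0.005,0,0,0,0,0,1,0,0,0,0,0,0,1]
}}

```text
clock: 12.63
eef_pos: [0.6561, -0.1056, 0.2656]
tool_rot: [0.03, 0.709, -0.027, 0.704]
ft_force: [-1.3, -0.0, -1.9]
grip_width: 0.0462
```

```bash
python3 - <<'E'
from h import *
go([.658,-.1065,.245])
E
```

```text
t 12.63 tcp [ 0.6561 -0.1056  0.2656] shift [ 0.0206 -0.0008  0.0021] turn [-0.001 -0.007 -0.003] F [-1.3 -0.  -1.9] w 0.0462
```

Emit:
{"fn": "arm_command", "kwargs": {
  "moves": [0.007,-0.001,0.002,0,-0.007,0,1,0.007,0,0.001,0,-0.004,0,1,0.002,0,0,0,0,0,1,0,0,0,0,0,0,1]
}}

```text
clock: 12.97
eef_pos: [0.6589, -0.1046, 0.248]
tool_rot: [0.029, 0.705, -0.026, 0.708]
ft_force: [0.5, -0.2, -1.3]
grip_width: 0.0459
```

```bash
python3 - <<'E'
from h import *
go([.658,-.1065,.245])
E
```

```text
t 12.97 tcp [ 0.6589 -0.1046  0.248 ] shift [ 0.003  -0.002  -0.0007] turn [ 0.002  0.004 -0.004] F [ 0.5 -0.2 -1.3] w 0.0459
```

Emit:
{"fn": "arm_command", "kwargs": {
  "moves": [0.003,-0.002,0,0,0,0,1,0.001,0,0,0,0,0,1,0,0,0,0,0,0,0.3,0,0,0,0,0,0,-1,0,0,0,0,0,0,-1,0,0,0,0,0,0,-1,0,0,0,0,0,0,-1,0,0,0,0,0,0,-1,0,0,0,0,0,0,-1,-0.01,0,0,0,0,0,-1,-0.025,0,0,0,0,0,-1,-0.03,0,0,0,0,0,-1,-0.03,0,0,0,0,0,-1,-0.02,0,0,0,0,0,-1,0,0,0,0,0,0,-1,0,0,0,0,0,0,-1]
}}

```text
clock: 14.3
eef_pos: [0.6579, -0.1073, 0.3698]
tool_rot: [0.028, 0.703, -0.026, 0.71]
ft_force: [0.4, -0.1, 0.5]
grip_width: 0.0853
```

```bash
python3 - <<'E'
from h import *
wlook('pink','pics/w11.png',.1)
wlook('red',None,.124);wmarks()
go([.643,-.1808,.38])
E
```

```text
pink (280.8318786621094, 211.0971221923828) 33.117835998535156 [279.24095978 210.48529909] [ 0.658  -0.1063]
red (264.7451477050781, 313.5574951171875) 38.30850601196289 [265.11001378 313.83096004] [ 0.6411 -0.1755]
mark [ 245   74   63   66 3257] [275.9 106.2] [ 0.6593 -0.031 ]
t 14.45 tcp [ 0.6575 -0.1072  0.3675] shift [-0.0128 -0.0745 -0.0087] turn [ 0.002  0.005 -0.004] F [ 0.4 -0.5 -0.2] w 0.0853
```

View pics/w11.png

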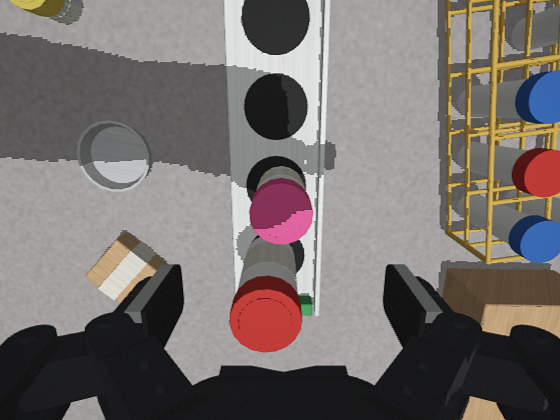

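Pink stands well on its mark: (0.658,-0.106) against the mark's (0.655,-0.106). Red is about 7 mm short of its mark, so I'll regrasp it and shift it.

Emit:
{"fn": "arm_command", "kwargs": {
  "moves": [0,-0.025,-0.004,0,0.005,-0.004,-1,0,-0.03,-0.005,0,0,0,-1,0,-0.019,-0.002,0,0,0,-1,0,0,0,0,0,0,-1]
}}

```text
clock: 14.78
eef_pos: [0.6396, -0.1797, 0.3597]
tool_rot: [0.026, 0.711, -0.025, 0.702]
ft_force: [-0.4, 0.1, -0.2]
grip_width: 0.0855
```

```bash
python3 - <<'E'
from h import *
wlook('red',None,.124)
go([.641,-.1798,.27])
E
```

```text
red (290.287353515625, 225.87513732910156) 42.14990997314453 [290.21842496 226.14691679] [ 0.6407 -0.1789]
t 14.83 tcp [ 0.6398 -0.1784  0.3592] shift [ 0.0892 -0.0016  0.0025] turn [ 0.008 -0.014 -0.003] F [-0.2  0.5 -0. ] w 0.0855
```

Emit:
{"fn": "arm_command", "kwargs": {
  "moves": [0.015,-0.001,0.001,0.008,-0.014,-0.003,-1,0.02,0,0,0,0,0,-1,0.02,0,0,0,0,0,-1,0.015,0,0,0,0,0,-1,0,0,0,0,0,0,-1]
}}

```text
clock: 15.25
eef_pos: [0.64, -0.1761, 0.2818]
tool_rot: [0.029, 0.708, -0.026, 0.705]
ft_force: [-0.7, 1.5, -0.9]
grip_width: 0.0857
```

```bash
python3 - <<'E'
from h import *
wlook('red',None,.124)
go([.641,-.1798,.27])
E
```

```text
red (288.952392578125, 290.71405029296875) 64.2474365234375 [288.86190631 291.07823682] [ 0.6407 -0.1769]
t 15.3 tcp [ 0.6402 -0.1761  0.283 ] shift [ 0.013  -0.0037  0.0011] turn [ 0.001 -0.005 -0.004] F [-0.2  0.2 -0.2] w 0.0852
```

Emit:
{"fn": "arm_command", "kwargs": {
  "moves": [0.01,-0.004,0.002,0,-0.005,-0.004,-1,0.003,0,0,0,0,0,-1,0,0,0,0,0,0,1,0,0,0,0,0,0,1,0,0,0,0,0,0,1,0,0,0,0,0,0,1,0,0,0,0,0,0,1,0,0,0,0,0,0,1,0,0,0,0,0,0,1,0,0,0,0,0,0,1]
}}

```text
clock: 16.13
eef_pos: [0.6435, -0.1791, 0.2725]
tool_rot: [0.026, 0.705, -0.027, 0.709]
ft_force: [-0.1, 0.3, -2.2]
grip_width: 0.052
```

```bash
python3 - <<'E'
from h import *
wlook('red',None,.124)
go([.648,-.1805,.275])
E
```

```text
red (283.01788330078125, 297.1849365234375) 69.55913543701172 [282.76479546 297.29860871] [ 0.6435 -0.1781]
t 16.18 tcp [ 0.6435 -0.1791  0.2725] shift [-0.0025 -0.0011  0.0047] turn [0.003 0.005 0.001] F [-0.6  0.4 -1.7] w 0.0518
```

Emit:
{"fn": "arm_command", "kwargs": {
  "moves": [-0.006,0,0.001,0,0.005,0,1,-0.001,-0.001,0.003,0,0,0,1,0,0,0.002,0,0,0,1,0,0,0,0,0,0,1]
}}

```text
clock: 16.52
eef_pos: [0.6498, -0.1807, 0.28]
tool_rot: [0.027, 0.707, -0.027, 0.706]
ft_force: [-0.3, -0.4, -2.8]
grip_width: 0.052
```

```bash
python3 - <<'E'
from h import *
go([.649,-.1805,.272])
E
```

```text
t 16.52 tcp [ 0.6498 -0.1807  0.28  ] shift [ 0.008   0.0001 -0.0008] turn [ 0.003 -0.001  0.   ] F [-0.3 -0.4 -2.8] w 0.052
```

Emit:
{"fn": "arm_command", "kwargs": {
  "moves": [0.004,0,0,0,0,0,1,0.003,0,0,0,0,0,1,0,0,0,0,0,0,1]
}}

```text
clock: 16.77
eef_pos: [0.6502, -0.1808, 0.2724]
tool_rot: [0.027, 0.707, -0.027, 0.707]
ft_force: [-0.3, 0.3, -1.6]
grip_width: 0.0523
```

```bash
python3 - <<'E'
from h import *
go([.649,-.1805,.2725])
E
```

```text
t 16.77 tcp [ 0.6502 -0.1808  0.2724] shift [-0.0001  0.0002 -0.0013] turn [0.003 0.    0.001] F [-0.3  0.3 -1.6] w 0.0523
```

Now releasing and rising, then on toward blue at (0.481,0.186).

Emit:
{"fn": "arm_command", "kwargs": {
  "moves": [0,0,0,0,0,0,0.3,0,0,0,0,0,0,-1,0,0,0,0,0,0,-1,0,0,0,0,0,0,-1,0,0,0,0,0,0,-1,0,0,0,0,0,0,-1,0,0,0,0,0,0,-1,-0.01,0,0,0,0,0,-1,-0.025,0,0,0,0,0,-1,-0.03,0,0,0,0,0,-1,-0.03,0,0,0,0,0,-1]
}}

```text
clock: 17.68
eef_pos: [0.6482, -0.1802, 0.3643]
tool_rot: [0.028, 0.712, -0.026, 0.701]
ft_force: [0.8, -0.7, -0.1]
grip_width: 0.085
```

```bash
python3 - <<'E'
from h import *
wlook('red',None,.124)
go([.481,.187,.33])
E
```

```text
red (286.2682800292969, 225.81724548339844) 41.35337829589844 [286.46367521 226.07634033] [ 0.6461 -0.1807]
t 17.73 tcp [ 0.6493 -0.1804  0.3726] shift [ 0.0431  0.3537 -0.1955] turn [ 0.003 -0.003  0.   ] F [ 1.6 -0.4  5.6] w 0.0854
```

Emit:
{"fn": "arm_command", "kwargs": {
  "moves": [0,0.015,-0.008,0,0,0,-1,0,0.031,-0.017,0,0,0,-1,0,0.031,-0.017,0,0,0,-1,0,0.031,-0.017,0,0,0,-1,0,0.031,-0.017,0,0,0,-1,0.003,0.031,-0.017,0,0,0,-1,0.003,0.031,-0.017,0,0,0,-1,0.003,0.031,-0.017,0,0,0,-1,0.003,0.031,-0.017,0,0,0,-1,0,0.031,-0.018,0,0,0,-1,0,0.031,-0.018,0,0,0,-1,0,0.02,-0.012,0,0,0,-1,0,0.01,-0.003,0,0,0,-1,0,0,0,0,0,0,-1,0,0,0,0,0,0,-1]
}}

```text
clock: 18.98
eef_pos: [0.4769, 0.2021, 0.3761]
tool_rot: [0.029, 0.694, -0.028, 0.719]
ft_force: [-0.3, -0.3, -0.3]
grip_width: 0.0852
```

```bash
python3 - <<'E'
from h import *
wlook('blue','pics/w12.png')
go([.481,.187,.27])
img=bot.camera('top');cal=bot.get_calibration('top');cv2.imwrite('pics/t12.png',cv2.cvtColor(img,cv2.COLOR_RGB2BGR)[130:280,230:450].repeat(3,0).repeat(3,1))
for c,z in(('red',.124),('pink',.1)):
  for st,ct,m in blobs(img,cmask(img,c),200): print(c,st,ct,cast(cal,ct,z))
E
```

```text
blue (276.0, 213.61224365234375) 25.115087509155273 [276.20342612 213.76927195] [0.4801 0.1898]
t 19.03 tcp [0.4771 0.2018 0.3763] shift [ 0.1063 -0.0148  0.0013] turn [-0.002  0.035 -0.003] F [ 0.2 -0.6 -0.5] w 0.0854
red [359 155  22  23 379] [369.49076517 165.99208443] [ 0.64561358 -0.18242893  0.124     ]
pink [326 155  19  19 277] [335.54151625 164.22382671] [ 0.65722304 -0.10783164  0.1       ]
```

View pics/w12.png

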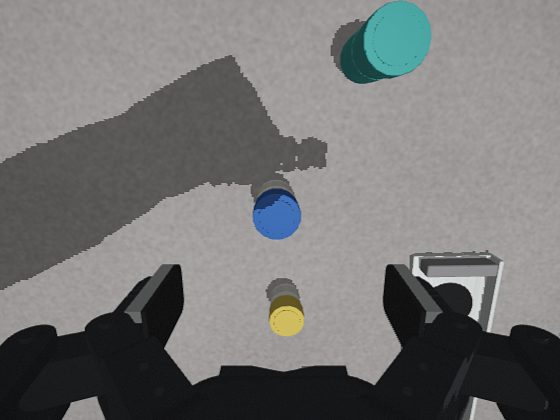

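View pics/t12.png

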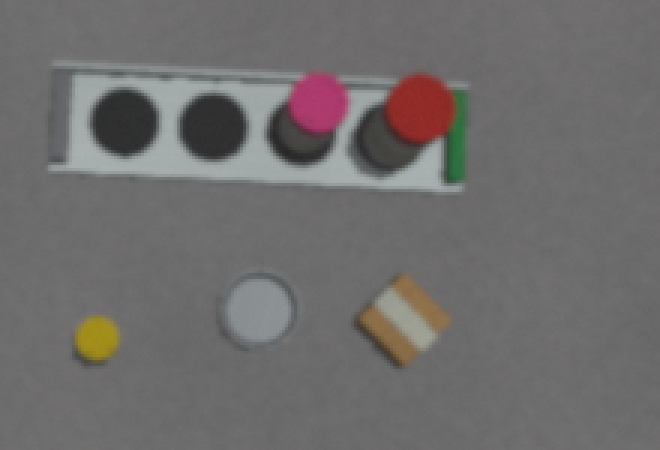

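Top view: red (0.646,-0.182) and pink (0.657,-0.108) both stand within about 4 mm of their marks. The wrist view has blue at (276,214). Descending on blue.

Emit:
{"fn": "arm_command", "kwargs": {
  "moves": [0.02,-0.014,0.002,0,0.035,0,-1,0.025,0,0,0,0,0,-1,0.025,0,0,0,0,0,-1,0.02,0,0,0,0,0,-1,0.01,0,0,0,0,0,-1,0,0,0,0,0,0,-1]
}}

```text
clock: 19.58
eef_pos: [0.484, 0.1797, 0.2755]
tool_rot: [0.035, 0.704, -0.032, 0.709]
ft_force: [0.1, -0.8, -0.1]
grip_width: 0.0852
```

```bash
python3 - <<'E'
from h import *
wlook('blue')
go([.4805,.1875,.212])
E
```

```text
blue (273.5, 229.0) 38.93915557861328 [273.43219773 229.42663104] [0.4806 0.1901]
t 19.63 tcp [0.4842 0.1797 0.2764] shift [ 0.0644  0.0071 -0.005 ] turn [-0.016  0.008 -0.005] F [ 0.1 -0.5 -0.4] w 0.0853
```

Emit:
{"fn": "arm_command", "kwargs": {
  "moves": [0.02,0.008,-0.004,-0.016,0.008,-0.005,-1,0.02,0,0,0,0,0,-1,0.015,0,0,0,0,0,-1,0.004,0,0,0,0,0,-1,0,0,0,0,0,0,-1]
}}

```text
clock: 20.05
eef_pos: [0.4864, 0.1857, 0.2216]
tool_rot: [0.032, 0.703, -0.029, 0.71]
ft_force: [0.1, 0.4, 0.7]
grip_width: 0.0856
```

```bash
python3 - <<'E'
from h import *
wlook('blue','pics/w13.png')
go([.4805,.1875,.212])
E
```

```text
blue (265.5, 284.0) 54.66498565673828 [265.70257066 285.07898104] [0.4807 0.192 ]
t 20.1 tcp [0.4865 0.1857 0.2221] shift [ 0.01    0.0012 -0.0063] turn [-0.007  0.011 -0.005] F [ 0.5 -0.1 -0. ] w 0.0852
```

View pics/w13.png

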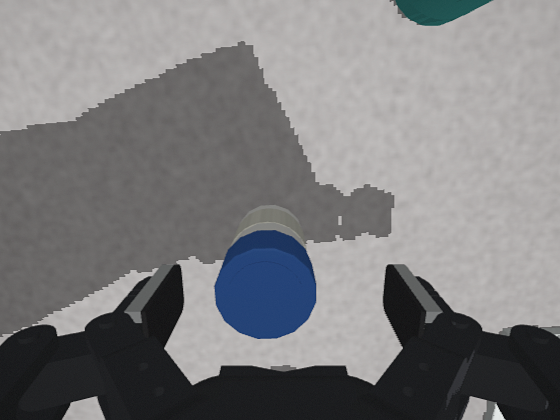

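Blue is between the pads, but left of centre at (266,287). Correcting and closing.

Emit:
{"fn": "arm_command", "kwargs": {
  "moves": [0.008,0.003,-0.006,-0.007,0.011,-0.005,-1,0.002,0,-0.001,0,0,0,-1,0,0,0,0,0,0,1,0,0,0,0,0,0,1,0,0,0,0,0,0,1,0,0,0,0,0,0,1,0,0,0,0,0,0,1,0,0,0,0,0,0,1,0,0,0,0,0,0,1,0,0,0,0,0,0,1,0,0,0,0,0,0,1]
}}

```text
clock: 21.02
eef_pos: [0.4812, 0.1901, 0.2163]
tool_rot: [0.029, 0.704, -0.027, 0.709]
ft_force: [-0.4, 1.4, 0.1]
grip_width: 0.04
```

```bash
python3 - <<'E'
from h import *
wlook('blue','pics/w14.png')
go([.4805,.1875,.33])
E
```

```text
blue (282.681640625, 298.40826416015625) 56.42859649658203 [282.77432534 299.42350285] [0.4814 0.1924]
t 21.07 tcp [0.4813 0.1901 0.2163] shift [-0.1137 -0.0023  0.0002] turn [ 0.     0.007 -0.003] F [ 0.2 -0.  -1. ] w 0.0402
```

View pics/w14.png

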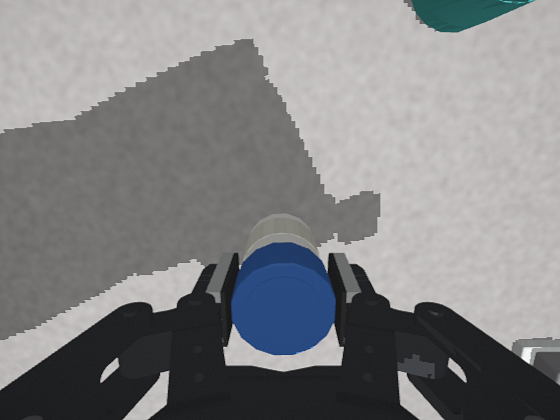

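Emit:
{"fn": "arm_command", "kwargs": {
  "moves": [-0.015,0,0,0,0.007,0,1,-0.02,0,0,0,0,0,1,-0.025,0,0,0,0,0,1,-0.015,-0.01,0.01,0,0,0,1,-0.005,-0.02,0.02,0,0,0,1,0,-0.025,0.025,0,0,0,1,0,-0.025,0.025,0,0,0,1,0,-0.025,0.025,0,0,0,1,0,-0.025,0.025,0,0,0,1,0,-0.025,0.025,0,0,0,1,0,-0.025,0.02,0,0,0,1,0,-0.015,0.012,0,0,0,1,0,-0.005,0.005,0,0,0,1,0,0,0,0,0,0,1]
}}

```text
clock: 22.23
eef_pos: [0.6635, -0.0337, 0.2948]
tool_rot: [0.026, 0.709, -0.026, 0.705]
ft_force: [1.2, -0.4, -1.9]
grip_width: 0.0406
```

```bash
python3 - <<'E'
from h import *
go([.662,-.0325,.2243])
E
```

```text
t 22.23 tcp [ 0.6635 -0.0337  0.2948] shift [ 0.0705  0.001  -0.0012] turn [ 0.006 -0.006 -0.   ] F [ 1.2 -0.4 -1.9] w 0.0406
```

Emit:
{"fn": "arm_command", "kwargs": {
  "moves": [0.015,0.001,0,0.006,-0.006,0,1,0.02,0,0,0,0,0,1,0.015,0,0,0,0,0,1,0.005,0,0,0,0,0,1,0,0,0,0,0,0,1]
}}

```text
clock: 22.65
eef_pos: [0.6611, -0.0281, 0.2382]
tool_rot: [0.028, 0.707, -0.026, 0.706]
ft_force: [0.1, 0.7, -0.9]
grip_width: 0.0402
```

```bash
python3 - <<'E'
from h import *
go([.662,-.0325,.2243])
E
```

```text
t 22.65 tcp [ 0.6611 -0.0281  0.2382] shift [ 0.0139 -0.0043  0.0012] turn [ 0.003 -0.002 -0.003] F [ 0.1  0.7 -0.9] w 0.0402
```

Emit:
{"fn": "arm_command", "kwargs": {
  "moves": [0.006,-0.004,0.001,0,0,0,1,0.005,-0.001,0,0,0,0,1,0.001,0,0,0,0,0,1,0,0,0,0,0,0,1]
}}

```text
clock: 22.98
eef_pos: [0.6614, -0.0308, 0.2274]
tool_rot: [0.027, 0.707, -0.024, 0.706]
ft_force: [0.1, 0.4, -1.6]
grip_width: 0.04
```

```bash
python3 - <<'E'
from h import *
go([.662,-.0325,.2243])
E
```

```text
t 22.98 tcp [ 0.6614 -0.0308  0.2274] shift [ 0.0031 -0.0017  0.0008] turn [ 0.007 -0.001 -0.003] F [ 0.1  0.4 -1.6] w 0.04
```

Emit:
{"fn": "arm_command", "kwargs": {
  "moves": [0.003,-0.001,0.001,0,0,0,1,0.001,0,0,0,0,0,1,0,0,0,0,0,0,0.3,0,0,0,0,0,0,-1,0,0,0,0,0,0,-1,0,0,0,0,0,0,-1,0,0,0,0,0,0,-1,0,0,0,0,0,0,-1,0,0,0,0,0,0,-1,-0.01,0,0,0,0,0,-1,-0.025,0,0,0,0,0,-1,-0.03,0,0,0,0,0,-1,-0.03,0,0,0,0,0,-1,-0.015,0,0,0,0,0,-1,0,0,0,0,0,0,-1]
}}

```text
clock: 24.23
eef_pos: [0.6622, -0.0326, 0.3422]
tool_rot: [0.027, 0.706, -0.025, 0.707]
ft_force: [0.9, 1.1, 0.2]
grip_width: 0.0852
```

```bash
python3 - <<'E'
from h import *
wlook('blue','pics/w15.png',.078);wlook('pink',None,.1);wmarks()
go([.481,.071,.33])
E
```

```text
blue (282.0, 214.5) 30.10408592224121 [282.06939704 214.42320819] [ 0.661  -0.0325]
pink (285.3763732910156, 317.7975158691406) 35.35458755493164 [285.09358657 318.17781448] [ 0.6581 -0.1021]
mark [ 248   69   70   73 3951] [282.6 105.2] [0.6654 0.0438]
mark [ 250  160   65   51 1288] [279.7 178.4] [ 0.6581 -0.0186]
t 24.38 tcp [ 0.6612 -0.0325  0.337 ] shift [ 0.0085  0.0901 -0.1872] turn [ 0.006 -0.006 -0.003] F [ 0.4  0.2 -0.1] w 0.0852
```

View pics/w15.png

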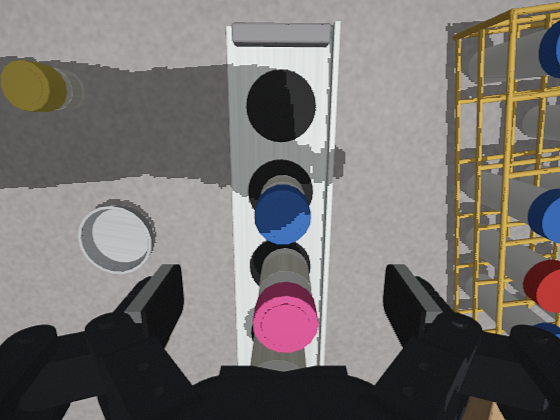

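Blue stands centred on its mark at (0.661,-0.033). Next is yellow, around (0.481,0.071).

Emit:
{"fn": "arm_command", "kwargs": {
  "moves": [0,0.008,-0.016,0,0,0,-1,0,0.015,-0.031,0,0,0,-1,0,0.015,-0.031,0,0,0,-1,0,0.015,-0.031,0,0,0,-1,0,0.015,-0.031,0,0,0,-1,0,0.012,-0.025,0,0,0,-1,0,0.006,-0.012,0,0,0,-1,0,0,0,0,0,0,-1,0,0,0,0,0,0,-1]
}}

```text
clock: 25.13
eef_pos: [0.4763, 0.0681, 0.3184]
tool_rot: [0.026, 0.721, -0.027, 0.692]
ft_force: [1.0, -0.1, -0.2]
grip_width: 0.0851
```

```bash
python3 - <<'E'
from h import *
wlook('yellow','pics/w16.png')
go([.482,.0715,.27])
E
```

```text
yellow (304.18927001953125, 203.43785095214844) 24.982839584350586 [302.98544974 200.04497354] [0.4802 0.0735]
t 25.18 tcp [0.4765 0.0679 0.3182] shift [0.0479 0.0041 0.0073] turn [ 0.003 -0.043  0.003] F [-0.2 -0.4 -0.5] w 0.0853
```

View pics/w16.png

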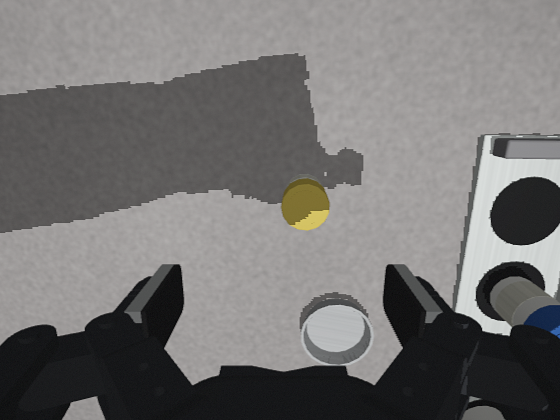

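Yellow is at (304,205); the dish lies below it in the picture, clear of the fingers. Descending.

Emit:
{"fn": "arm_command", "kwargs": {
  "moves": [0.015,0.004,0.005,0.003,-0.043,0,-1,0.02,0,0,0,0,0,-1,0.02,0,0,0,0,0,-1,0.015,0,0,0,0,0,-1,0,0,0,0,0,0,-1]
}}

```text
clock: 25.6
eef_pos: [0.4866, 0.0691, 0.2438]
tool_rot: [0.028, 0.704, -0.031, 0.709]
ft_force: [0.2, 0.0, 0.2]
grip_width: 0.0857
```

```bash
python3 - <<'E'
from h import *
wlook('yellow')
go([.4805,.073,.193])
E
```

```text
yellow (270.5211181640625, 243.78872680664062) 36.37810134887695 [270.68085662 244.02115435] [0.481  0.0742]
t 25.65 tcp [0.4871 0.0692 0.2449] shift [ 0.0519  0.0034 -0.0072] turn [-0.004  0.007  0.003] F [ 0.5 -0.1 -0.1] w 0.0857
```

Emit:
{"fn": "arm_command", "kwargs": {
  "moves": [0.015,0.004,-0.007,0,0.007,0.003,-1,0.017,0,0,0,0,0,-1,0.012,0,0,0,0,0,-1,0.003,0,0,0,0,0,-1,0,0,0,0,0,0,-1]
}}

```text
clock: 26.07
eef_pos: [0.4863, 0.0722, 0.1995]
tool_rot: [0.031, 0.704, -0.031, 0.709]
ft_force: [0.2, -0.2, -0.2]
grip_width: 0.0853
```

```bash
python3 - <<'E'
from h import *
wlook('yellow','pics/w17.png')
go([.4805,.073,.193])
E
```

```text
yellow (268.3344421386719, 291.67901611328125) 48.90218734741211 [268.7806769  292.64902341] [0.4811 0.0759]
t 26.12 tcp [0.4864 0.0723 0.1999] shift [ 0.0068  0.0002 -0.006 ] turn [-0.009  0.008 -0.002] F [ 0.7  0.8 -0. ] w 0.0855
```

View pics/w17.png

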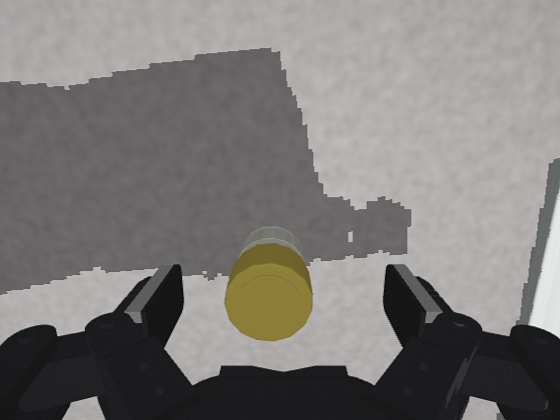

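Yellow is between the pads at (268,295). Correcting by -6 mm in z and closing.

Emit:
{"fn": "arm_command", "kwargs": {
  "moves": [0.005,0.002,-0.006,-0.009,0.008,0,-1,0.002,0,-0.001,0,0,0,-1,0,0,0,0,0,0,1,0,0,0,0,0,0,1,0,0,0,0,0,0,1,0,0,0,0,0,0,1,0,0,0,0,0,0,1,0,0,0,0,0,0,1,0,0,0,0,0,0,1,0,0,0,0,0,0,1,0,0,0,0,0,0,1,0,0,0,0,0,0,1]
}}

```text
clock: 27.12
eef_pos: [0.4815, 0.0752, 0.1967]
tool_rot: [0.029, 0.704, -0.026, 0.709]
ft_force: [-0.5, 0.1, -0.5]
grip_width: 0.034
```

```bash
python3 - <<'E'
from h import *
wlook('yellow','pics/w18.png')
go([.668,.0425,.27])
E
```

```text
yellow (282.7162780761719, 301.39324951171875) 49.79146194458008 [282.93457143 302.13028571] [0.4817 0.0761]
t 27.17 tcp [0.4815 0.0752 0.1966] shift [-0.0721 -0.0178  0.189 ] turn [ 0.001  0.007 -0.003] F [-0.1  0.2 -0.2] w 0.0343
```

View pics/w18.png

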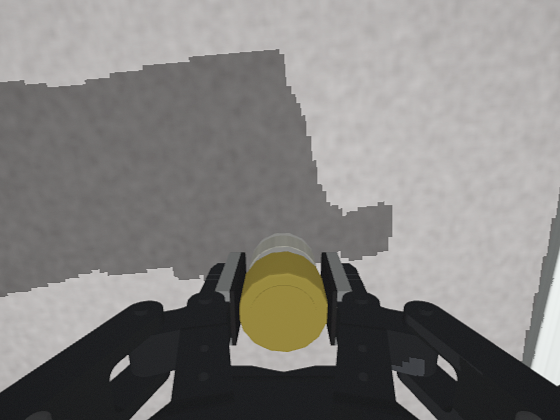

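Emit:
{"fn": "arm_command", "kwargs": {
  "moves": [-0.015,0,0,0,0.007,0,1,-0.02,0,0,0,0,0,1,-0.02,0,0.005,0,0,0,1,-0.01,-0.002,0.015,0,0,0,1,0,-0.003,0.025,0,0,0,1,0,-0.003,0.028,0,0,0,1,0,-0.003,0.028,0,0,0,1,0,-0.003,0.028,0,0,0,1,0,-0.003,0.028,0,0,0,1,0,-0.002,0.02,0,0,0,1,0,0,0.01,0,0,0,1,0,0,0,0,0,0,1]
}}

```text
clock: 28.17
eef_pos: [0.6711, 0.0397, 0.2598]
tool_rot: [0.028, 0.709, -0.026, 0.704]
ft_force: [0.9, -0.3, -0.6]
grip_width: 0.0339
```

```bash
python3 - <<'E'
from h import *
go([.668,.0425,.2046])
E
```

```text
t 28.17 tcp [0.6711 0.0397 0.2598] shift [ 0.0552  0.0025 -0.0028] turn [ 0.002 -0.008 -0.002] F [ 0.9 -0.3 -0.6] w 0.0339
```

Emit:
{"fn": "arm_command", "kwargs": {
  "moves": [0.012,0.002,-0.002,0.002,-0.008,0,1,0.015,0,0,0,0,0,1,0.01,0,0,0,0,0,1,0.002,0,0,0,0,0,1,0,0,0,0,0,0,1]
}}

```text
clock: 28.58
eef_pos: [0.6673, 0.0419, 0.218]
tool_rot: [0.028, 0.708, -0.027, 0.705]
ft_force: [0.5, -0.4, -0.8]
grip_width: 0.0343
```

```bash
python3 - <<'E'
from h import *
go([.668,.0425,.2046])
E
```

```text
t 28.58 tcp [0.6673 0.0419 0.218 ] shift [0.0134 0.0007 0.0006] turn [-0.    -0.003 -0.001] F [ 0.5 -0.4 -0.8] w 0.0343
```

Emit:
{"fn": "arm_command", "kwargs": {
  "moves": [0.006,0,0.001,0,-0.003,0,1,0.005,0,0,0,0,0,1,0.001,0,0,0,0,0,1,0,0,0,0,0,0,1]
}}

```text
clock: 28.92
eef_pos: [0.6679, 0.0421, 0.2064]
tool_rot: [0.028, 0.706, -0.027, 0.707]
ft_force: [-0.1, 0.6, -0.3]
grip_width: 0.0339
```

```bash
python3 - <<'E'
from h import *
go([.668,.0425,.2046])
E
```

```text
t 28.92 tcp [0.6679 0.0421 0.2064] shift [0.0018 0.0004 0.    ] turn [ 0.     0.001 -0.001] F [-0.1  0.6 -0.3] w 0.0339
```

Emit:
{"fn": "arm_command", "kwargs": {
  "moves": [0.002,0,0,0,0,0,1,0,0,0,0,0,0,0.3,0,0,0,0,0,0,-1,0,0,0,0,0,0,-1,0,0,0,0,0,0,-1,0,0,0,0,0,0,-1,0,0,0,0,0,0,-1,0,0,0,0,0,0,-1,0,0,0,0,0,0,-1,-0.01,0,0,0,0,0,-1,-0.025,0,0,0,0,0,-1,-0.03,0,0,0,0,0,-1,-0.03,0,0,0,0,0,-1,-0.03,0,0,0,0,0,-1,0,0.02,-0.02,0,0,0,-1,0,0.03,-0.025,0,0,0,-1,0,0.03,-0.025,0,0,0,-1,0,0.03,-0.025,0,0,0,-1,0,0.03,-0.025,0,0,0,-1,0,0.015,-0.02,0,0,0,-1,0,0,0,0,0,0,-1,0,0,0,0,0,0,-1]
}}

```text
invalid input at $.moves: expected 1 to 20 rows
```

```bash
python3 - <<'E'
from h import *
M=dict(red=(.6494,-.1808),pink=(.6554,-.1064),blue=(.6612,-.0316),yellow=(.6672,.0432))
ry=np.array([.078,.997]);rx=np.array([.997,-.078])
for n in('top','scene'):
  img=bot.camera(n);cal=bot.get_calibration(n);cv2.imwrite(f'pics/{n}20.png',cv2.cvtColor(img,cv2.COLOR_RGB2BGR))
  for c in M:
    for dz in (0,-.008):
      for st,ct,m in blobs(img,cmask(img,c),80):
        p=cast(cal,ct,H[c]+.008+dz)[:2];e=p-M[c]
        if np.linalg.norm(e)<.03: print(n,c,dz,p.round(4),'rail err mm x,y',(1e3*(e@rx)).round(1),(1e3*(e@ry)).round(1))
go([.5,.1,.3])
E
```

```text
top red 0 [ 0.6457 -0.1825] rail err mm x,y -3.5 -2.0
top red -0.008 [ 0.6475 -0.1843] rail err mm x,y -1.6 -3.6
top pink 0 [ 0.6574 -0.1081] rail err mm x,y 2.1 -1.5
top pink -0.008 [ 0.6592 -0.1093] rail err mm x,y 4.0 -2.6
scene red 0 [ 0.6545 -0.1768] rail err mm x,y 4.8 4.4
scene red -0.008 [ 0.65   -0.1827] rail err mm x,y 0.8 -1.9
scene pink 0 [ 0.6659 -0.1031] rail err mm x,y 10.2 4.1
scene pink -0.008 [ 0.6617 -0.1081] rail err mm x,y 6.5 -1.2
scene blue 0 [ 0.6692 -0.0316] rail err mm x,y 8.0 0.7
scene blue -0.008 [ 0.6652 -0.0356] rail err mm x,y 4.3 -3.7
scene yellow 0 [0.6708 0.0496] rail err mm x,y 3.1 6.6
scene yellow -0.008 [0.6669 0.0465] rail err mm x,y -0.5 3.3
t 29.02 tcp [0.6681 0.0421 0.2067] shift [-0.0934  0.0446 -0.172 ] turn [ 0.     0.001 -0.002] F [-0.8 -0.4  0.4] w 0.0343
```

View pics/top20.png

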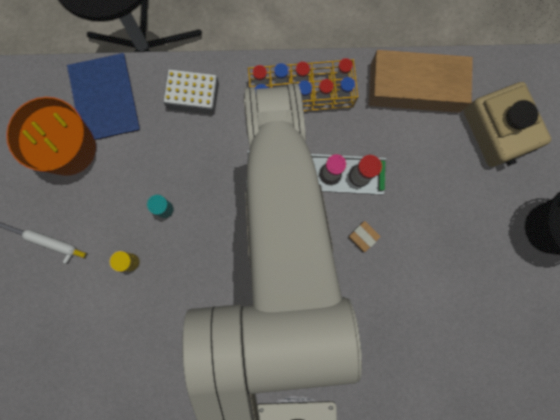

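View pics/scene20.png

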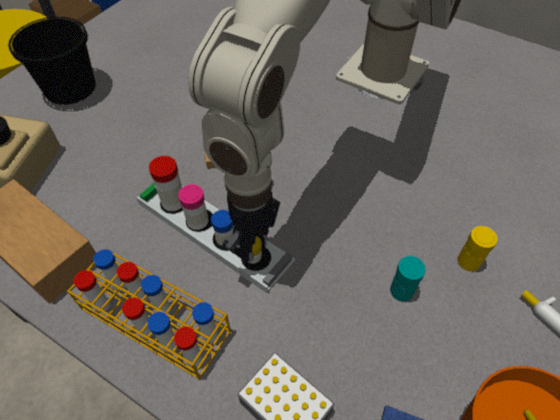

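That call was refused for having more than 20 rows. Yellow is still held on its mark, and the other three are upright on theirs. Repeating it shorter.

Emit:
{"fn": "arm_command", "kwargs": {
  "moves": [0.002,0,0,0,0,0,1,0,0,0,0,0,0,0.3,0,0,0,0,0,0,-1,0,0,0,0,0,0,-1,0,0,0,0,0,0,-1,0,0,0,0,0,0,-1,0,0,0,0,0,0,-1,0,0,0,0,0,0,-1,0,0,0,0,0,0,-1,-0.01,0,0,0,0,0,-1,-0.025,0,0,0,0,0,-1,-0.03,0,0,0,0,0,-1,-0.03,0,0,0,0,0,-1,-0.03,0,0,0,0,0,-1,0,0,0,0,0,0,-1]
}}

```text
clock: 30.27
eef_pos: [0.667, 0.0418, 0.3365]
tool_rot: [0.028, 0.707, -0.027, 0.706]
ft_force: [0.8, 1.2, 1.4]
grip_width: 0.0852
```

Emit:
{"fn": "arm_command", "kwargs": {
  "moves": [0,0.02,-0.01,0,0,0,-1,0,0.035,-0.015,0,0,0,-1,0,0.035,-0.015,0,0,0,-1,0,0.035,-0.015,0,0,0,-1,0,0.035,-0.015,0,0,0,-1,0,0.035,-0.015,0,0,0,-1,0,0.025,-0.01,0,0,0,-1,0,0,0,0,0,0,-1,0,0,0,0,0,0,-1]
}}

```text
clock: 31.02
eef_pos: [0.5889, 0.2758, 0.349]
tool_rot: [0.032, 0.7, -0.028, 0.713]
ft_force: [0.6, -0.3, 0.6]
grip_width: 0.0856
```

```bash
python3 - <<'E'
from h import *
M=dict(red=(.6494,-.1808),pink=(.6554,-.1064),blue=(.6612,-.0316),yellow=(.6672,.0432))
ry=np.array([.078,.997]);rx=np.array([.997,-.078])
for n in('top','scene'):
  img=bot.camera(n);cal=bot.get_calibration(n);cv2.imwrite(f'pics/{n}21.png',cv2.cvtColor(img,cv2.COLOR_RGB2BGR))
  for c in M:
    for dz in (0,-.008):
      for st,ct,m in blobs(img,cmask(img,c),80):
        p=cast(cal,ct,H[c]+.008+dz)[:2];e=p-M[c]
        if np.linalg.norm(e)<.03: print(n,c,dz,p.round(4),'rail err mm x,y',(1e3*(e@rx)).round(1),(1e3*(e@ry)).round(1))
go([.5,.1,.3])
E
```

```text
top red 0 [ 0.6457 -0.1825] rail err mm x,y -3.5 -2.0
top red -0.008 [ 0.6475 -0.1843] rail err mm x,y -1.6 -3.6
top pink 0 [ 0.6573 -0.1079] rail err mm x,y 2.1 -1.4
top pink -0.008 [ 0.6592 -0.1091] rail err mm x,y 4.0 -2.4
top blue 0 [ 0.6602 -0.0341] rail err mm x,y -0.8 -2.5
top blue -0.008 [ 0.662  -0.0347] rail err mm x,y 1.0 -3.0
top yellow 0 [0.6667 0.0379] rail err mm x,y -0.1 -5.3
top yellow -0.008 [0.6686 0.0378] rail err mm x,y 1.8 -5.3
scene red 0 [ 0.6545 -0.1771] rail err mm x,y 4.8 4.1
scene red -0.008 [ 0.65   -0.1831] rail err mm x,y 0.8 -2.2
scene pink 0 [ 0.6659 -0.1032] rail err mm x,y 10.2 4.1
scene pink -0.008 [ 0.6617 -0.1081] rail err mm x,y 6.5 -1.2
scene blue 0 [ 0.6686 -0.0314] rail err mm x,y 7.4 0.8
scene blue -0.008 [ 0.6646 -0.0354] rail err mm x,y 3.7 -3.6
scene yellow 0 [0.6753 0.0413] rail err mm x,y 8.2 -1.3
scene yellow -0.008 [0.6714 0.0381] rail err mm x,y 4.6 -4.8
t 31.12 tcp [0.5895 0.2745 0.3489] shift [ 0.0463 -0.182  -0.0747] turn [-0.009  0.017 -0.007] F [ 0.  -0.2 -0.2] w 0.0854
```

View pics/top21.png

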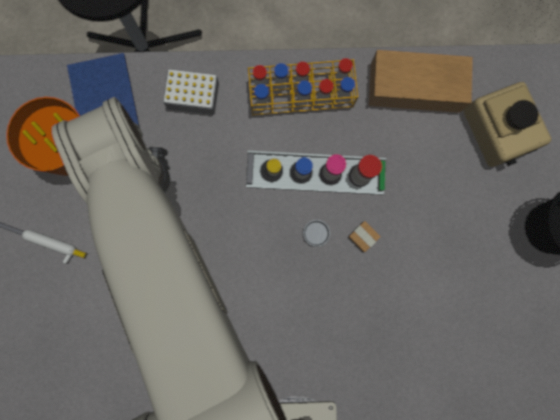

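View pics/scene21.png

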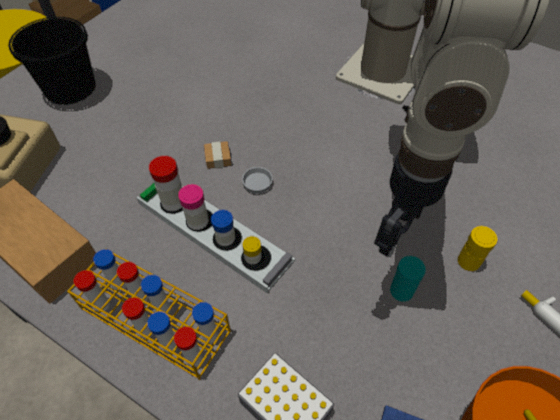

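All four jars stand upright on their marks in the right order, every estimate is inside the limits, and the gripper is clear. The dish at (316,233) and carton at (364,237) haven't moved. Handing in.

```bash
python3 -c "
from workcell import bot
print(bot.job_done())"
```

```text
the job is handed in; nothing more can be done
None
```

The four jars stand on the staging rail in height order, red on the mark by the green stop, then pink, blue and yellow at the grey end. I handed the job in at about 31 s of the 104 s allowed. No jar tipped, and the dish and carton look unmoved in the last top view.

| Jar | Top camera: offset across / along the rail (mm) |
|---|---|
| Red | -3.5 / -2 |
| Pink | 2 / -1.5 |
| Blue | -1 / -2.5 |
| Yellow | 0 / -5 |

- **Where the cameras disagreed:** the scene camera, looking at an angle, read up to 10 mm across the rail for pink. It also sees the side of the cap, which biases that reading. Taken 8 mm lower on the cap it gave at most 6.5 mm. All of these are inside the 12 mm limit.
- **What went wrong:** I first set red down about 7 to 9 mm off its mark, then regrasped it and shifted it. One move call was refused for having more than 20 rows; nothing moved, and I repeated it as two shorter calls.

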